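# Right the tipped flux bottle, then hold the sprung hatch just below balance

### The job

A workmate is about to put the flux row away in the grey storage box. First stand the tipped square bottle upright on its base in the shallow tray, between the two short jars, let go of it, and leave the jars, the solder spool and the screwdriver where they are. Then raise the box's sprung hatch by its bar past its balance point, gently and without letting it reach its open stop, bring it back down and finish while still holding it steady just below the balance point (within about ten degrees), so that it would fall shut by itself if you let go.

Things in the scene. Friction and masses are not known exactly. Their poses are not given: they have to be found in the camera images.
- hatch (a joint): angle of the box's steel hatch, rad: 0 shut (level), grows as its front edge rises, open stop 1.5. A lifting spring nearly carries it: it balances at 1.0 (57 deg); below that it falls shut, above it the spring takes it up to its stop. About 2.5 N at the bar lifts it from shut, under 2 N pulls it back. A brass strip on each side cheek marks balance: there the hatch is parallel to it
- box_hinge (a point): middle of the hinge axis, atop the far wall of the fixed grey box (165 deep, 200 wide, 110 high), 113 above the bench. Fixed to the box: x points level from its front (bar side) to its far side, y along the hinge, z up. Two upright cheek plates 4 thick, 105 either side of the hinge's middle, reach 100 forward from it and 87 above it
- hatch_bar (a point): middle of the round pull bar, 10 diameter, 100 long, parallel to the hinge and 210 from it, in the hatch's plane. It stands 45 (centre) out from the hatch's front edge on an arm at each end (50 either side of its middle), so fingers fit down on both sides; shut, it is level with the hinge, 113 above the bench. Turns with the hatch
- bottle_mid (a point): centre (50 above the base, on the axis) of the white square bottle with black cap: body 40 x 40, 72 tall, neck above, cap 24 diameter from 82 to 100; about 0.13 kg. z points from base to cap, x and y square to its flat sides. Starts lying on a flat side in the tray, roughly along it, cap towards the tray's +y
- tray: fixed shallow light wood tray, 72 (x) by 320 (y); origin at the centre of its underside on the bench; its long side is its y axis, z up. Floor 4 above the bench, inside width 64; its 4 mm wide rims stand 7 above the bench
- jar_a_mid (a point): centre of a short round amber jar, 46 in diameter and 45 high, standing in the tray near its -y end; z up
- jar_b_mid (a point): the same kind of jar, near the tray's +y end; z up
- spool: solder spool standing on end, 54 in diameter, 38 high, origin at the centre of its underside; bystander
- driver: black-handled screwdriver, 150 long, lying on the bench; origin near its middle; bystander
Mind the look-alikes: they are no part of the job. Of the things shaped like the part that bears bottle_mid, the white one is meant.

How it is judged:
On the way, in this order (a step that is already met when the one before it is completed fails the run):
1. the bottle stands upright in the tray between the jars, released, the hatch still shut (angle between bottle_mid's own z axis and vertical below 0.09 rad and height (world z) of bottle_mid below 0.058 m and x of bottle_mid in the frame of tray between -0.016 and 0.016 m and y of bottle_mid in the frame of tray between -0.08 and 0.08 m and contact force between bottle and the fingers below 0.05 N and value of joint hatch below 0.1 rad), for 0.2 s.
2. the hatch is raised past its balance point (value of joint hatch above 1.04 rad), for 0.1 s.
At the end, for the whole second after the job is handed in: Raised beyond 1.04 rad first, the hatch is held by the robot alone, at rest, at 0.79 to 0.99 rad (balance 1.0). The bottle stands upright (within 0.09 rad) on the tray floor, its centre within 16 mm of the tray's centre line and 80 mm of its middle (value of joint hatch between 0.79 and 0.99 rad and velocity of joint hatch between -0.06 and 0.06 rad/s and (contact force between hatch and the fingers above 0.08 N or contact force between hatch and the arm above 0.08 N) and contact force between hatch and bottle below 0.02 N and contact force between hatch and spool below 0.02 N and contact force between hatch and driver below 0.02 N and angle between bottle_mid's own z axis and vertical below 0.09 rad and height (world z) of bottle_mid below 0.058 m and x of bottle_mid in the frame of tray between -0.016 and 0.016 m and y of bottle_mid in the frame of tray between -0.08 and 0.08 m); the arm keeps its last pose, push and grip.
It fails at once if a jar, the spool or the screwdriver is moved by more than 25 mm (distance of any of jar_a_mid, jar_b_mid, spool, driver from where it was at the start of the episode above 0.025 m).
It fails at once if a jar is tipped (angle between any of jar_a_mid, jar_b_mid's own z axis and vertical above 0.5 rad).
It fails at once if the hatch is flung or let go (faster than 2.5 rad/s) or reaches its open stop (value of joint hatch above 1.46 rad or velocity of joint hatch above 2.5 rad/s or velocity of joint hatch below -2.5 rad/s).
It also fails if it takes over 64 s, if anything falls off the work surface, if the arm or the gripper's body presses on something with over 40 N, if the wrist force passes 120 N, or if a joint passes its speed limit or range.

### The arm

A 7-joint arm with a two-finger parallel gripper is mounted at the origin on the work surface. World frame = base frame: x ahead of the robot, y to its left, z up, the work surface at z = 0. Lengths are in m, angles in rad, forces in N, time in s.
With the tool pointing down it reaches from about 0.425 to 0.875 m from the base axis. Payload 4.7 kg.
Tool frame: the origin (TCP) lies between the finger pads; the fingertips stand 11 mm ahead of it and the grasp point (between the pads) lies 8 mm behind it; z points along the fingers, y is the direction in which the jaws open and shut (so a half turn about z gives the same grasp; the last joint's range is limited). The gripper opens to 87 mm and grips with 3 to 60 N. Pads are 19 mm wide; open, the fingers measure 117 mm over their backs; the gripper's body (75 mm by 190 mm) begins 51 mm behind the grasp point.
Start: joints at [-1.13, 0.321, -0.07, 1.45, 0.023, 1.371, -0.057], TCP at [0.269, 0.592, 0.234] pointing down, gripper open.
Joint ranges: [-2.86, 2.86], [-0.3, 2.09], [-1.38, 1.24], [0.06, 2.45], [-1.56, 4.7], [0.09, 2.05], [-2.69, 2.69]. Speed limits (rad/s): [2.57, 2.57, 3.14, 3.14, 3.14, 3.14, 3.14].

### API

Orientations are given as a rotation vector (axis times angle).
In Python, from bench import ctrl gives the robot as it stands.
- The arm moves only by the tool servo_tool, never from a script. Its argument "series" is a list of rows, each an object with "travel": the shift along the tool's x, y, z in m, a list of three; "angular": the turn, a rotation vector about the tool's x, y, z in rad, a list of three. A call has 1 to 5 rows; each row shifts and turns the commanded pose from where the row before left it, along the tool's axes as they then stand; what a row does not reach is not made up. A row lasts 1/10 s, in which the tool goes at most 50 mm and 8.59 degrees, less where a joint would pass 70% of its speed; a pose out of reach is approached as far as the arm can. A call with a gripper value outside its range is refused whole. "claw" is the finger opening in m, from 0 to 0.087, set as the call begins (left out, the last holds). The fingers move at their own pace and stop on an object; "squeeze" is the grip in N (left out, the last holds). Time passes only in rows, so rows that do not move let the fingers close. It gives the time, the measured TCP pose, the force and the opening at its end, in the units of the state.
- ctrl.get_state(): the state, without advancing time (a new reading comes with each control period).
- ctrl.get_image(name): name is "scene" or "top" or "wrist"; returns the picture (480x640x3 uint8, red, green, blue); there is no depth.
- ctrl.calibration(name): a dict with "fx", "fy", "cx", "cy" (pixels), "rvec" (rotation vector, rad) and "tvec" (3), from world to camera coordinates, as OpenCV has them. Camera axes: x right, y down, z forward; pixel columns grow to the right and rows downward; lengths in m; the calibration is good to about 2 mm. A picture is of the moment at which its call begins: read the wrist's pose just before it. calibration takes no time and is no camera call; for the wrist camera it gives the pose at the moment of the call.
- ctrl.close_job(): hands the job in, once; it reports no verdict.
The state is a dict: "time": time; "joint_positions": joint angles; "qd": joint speeds; "joint_torque": joint torques, N m; "position": TCP position; "tool_rot": TCP orientation; "ft_force": force on the tool from outside, world axes, zero at the start; "torque": the same for the moment, N m; "grip_width": opening from 0.0 (shut) to 1.0 (fully open).
Only numpy, scipy, OpenCV 4.12 (cv2) and the standard library are available. Lean on these libraries where they do the work, as an engineer would, in place of code of your own. Each camera call takes 0.05 s, during which the arm holds its last target.

## Working session

There is one attempt and no reset: what is moved stays moved. The work goes in short steps, Python scripts to look and compute and a tool call to move; the robot and the scene stay as the last step left them, time stands still between calls to the robot, and variables do not carry over. Pictures are saved under pics/ and viewed, and the job is handed in when it is done.

Besides the shell and the picture viewer there is one more tool, called after "Emit:" as name(argument=value, ...), one argument or row to a line, values as JSON. servo_tool: Moves the arm, as the interface text tells. Its arguments: {"type":"object","properties":{"series":{"type":"array","items":{"type":"object","properties":{"travel":{"type":"array","items":{"type":"number"}},"angular":{"type":"array","items":{"type":"number"}}}}},"claw":{"type":"number"},"squeeze":{"type":"number"}},"required":["series"]}

```bash
mkdir -p pics; ls; python3 - <<'E'
from bench import ctrl
import cv2
s=ctrl.get_state(); print(s)
for n in ["scene","top","wrist"]:
    print(n,ctrl.calibration(n))
    cv2.imwrite(f"pics/{n}0.png",ctrl.get_image(n)[:,:,::-1])
E
```

```text
pics
{'time': 0.0, 'joint_positions': array([-1.12990237,  0.32182367, -0.07008396,  1.45164888,  0.02264294,
        1.37079058, -0.05688267]), 'qd': array([-6.30408734e-04,  1.52562794e-05,  8.83602759e-04, -2.65842763e-04,
       -8.90203709e-04,  1.23766576e-03, -1.92210382e-03]), 'joint_torque': array([-7.61686283e-05, -4.91273367e+01, -4.03603585e-01, -3.12541544e+01,
       -6.36838214e-02,  4.33897250e-02,  1.77861148e-04]), 'position': array([0.26891407, 0.59119477, 0.23247417]), 'tool_rot': array([-6.65189311e-01, -3.07009332e+00,  2.92996645e-03]), 'ft_force': array([-0.56446005,  0.34498684, -0.35387854]), 'torque': array([-0.01438025,  0.04696558,  0.03903812]), 'grip_width': 0.9993768789218088}
scene {'fx': 498.3823821830964, 'fy': 498.3823821830964, 'cx': 312.85021505475595, 'cy': 244.01218133234855, 'rvec': array([ 1.35644061,  2.38544719, -0.77307307]), 'tvec': array([ 0.28812875, -0.32992237,  1.40031959])}
top {'fx': 574.2134627720467, 'fy': 574.2134627720467, 'cx': 312.8952329338991, 'cy': 241.80216251087825, 'rvec': array([ 2.17448805, -2.13885961,  0.13718904]), 'tvec': array([1.21257636e-03, 5.54826909e-01, 1.39857378e+00])}
wrist {'fx': 340.75986733126905, 'fy': 340.75986733126905, 'cx': 317.0111877418715, 'cy': 236.33851992397905, 'rvec': array([-2.44369901, -1.57374319, -0.21213195]), 'tvec': array([-0.6501688 , -0.03204851,  0.38928243])}
```

View pics/scene0.png

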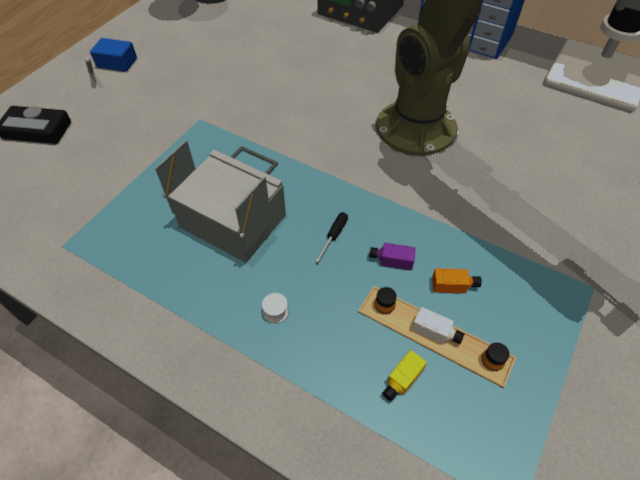

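View pics/top0.png

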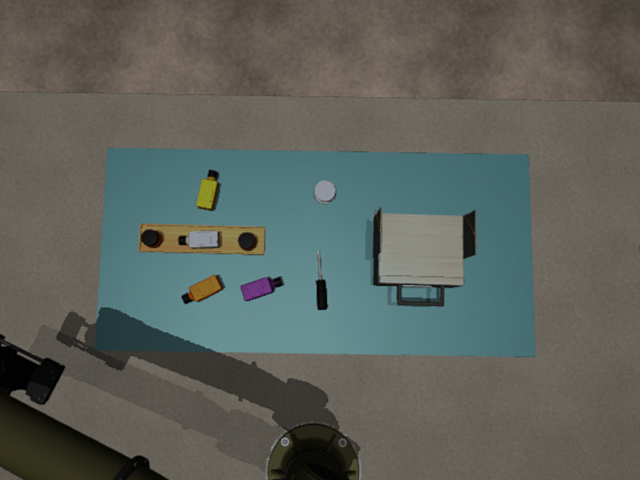

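View pics/wrist0.png

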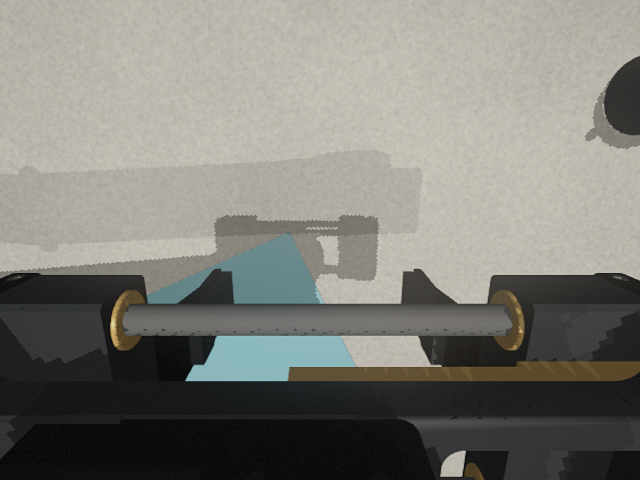

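The scene view shows the wood tray with two amber jars and the white bottle between them at about (435,325). The box is at (230,200) with its bar at (255,160). The top view shows the bottle at (204,240), the jars at (151,238) and (248,241), and the bar at (421,300). There are four bottle-shaped things in the top view: white (204,240), yellow (207,190), orange (203,289) and purple (262,288). White, lying in the tray, fits the description. I'll crop and measure.

```bash
cat > h.py <<'E'
import numpy as np,cv2
from bench import ctrl
from scipy.spatial.transform import Rotation as R
def ray(n,px,cal=None):
    c=cal or ctrl.calibration(n)
    K=np.array([[c['fx'],0,c['cx']],[0,c['fy'],c['cy']],[0,0,1]])
    Rm=R.from_rotvec(c['rvec']).as_matrix(); o=-Rm.T@c['tvec']
    d=Rm.T@np.linalg.inv(K)@np.array([px[0],px[1],1.]); return o,d
def onz(n,px,z):
    o,d=ray(n,px); return o+d*(z-o[2])/d[2]
def tri(ps):
    A=np.zeros((3,3));b=np.zeros(3)
    for n,px in ps:
        o,d=ray(n,px);d=d/np.linalg.norm(d);P=np.eye(3)-np.outer(d,d);A+=P;b+=P@o
    x=np.linalg.solve(A,b)
    res=[np.linalg.norm((np.eye(3)-np.outer(d/np.linalg.norm(d),d/np.linalg.norm(d)))@(x-o)) for o,d in [ray(n,p) for n,p in ps]]
    return x,res
def st():
    s=ctrl.get_state();print('t',round(s['time'],2),'p',s['position'].round(4),'q',s['joint_positions'].round(3),'F',s['ft_force'].round(2),'w',round(s['grip_width']*87,1))
    print(R.from_rotvec(s['tool_rot']).as_matrix().round(3)); return s
E
python3 - <<'E'
from h import *
t=cv2.imread('pics/top0.png');s=cv2.imread('pics/scene0.png')
a=cv2.resize(t[160:320,120:320],None,fx=4,fy=4,interpolation=cv2.INTER_CUBIC)
cv2.imwrite('pics/c_tray.png',a[:600])
cv2.imwrite('pics/c_box.png',cv2.resize(t[195:315,360:490],None,fx=5,fy=5,interpolation=cv2.INTER_CUBIC))
cv2.imwrite('pics/c_stray.png',cv2.resize(s[280:390,350:520],None,fx=4.5,fy=4.5,interpolation=cv2.INTER_CUBIC))
cv2.imwrite('pics/c_sbox.png',cv2.resize(s[135:265,150:300],None,fx=4.5,fy=4.5,interpolation=cv2.INTER_CUBIC))
E
```

```text
(no output)
```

View pics/c_tray.png

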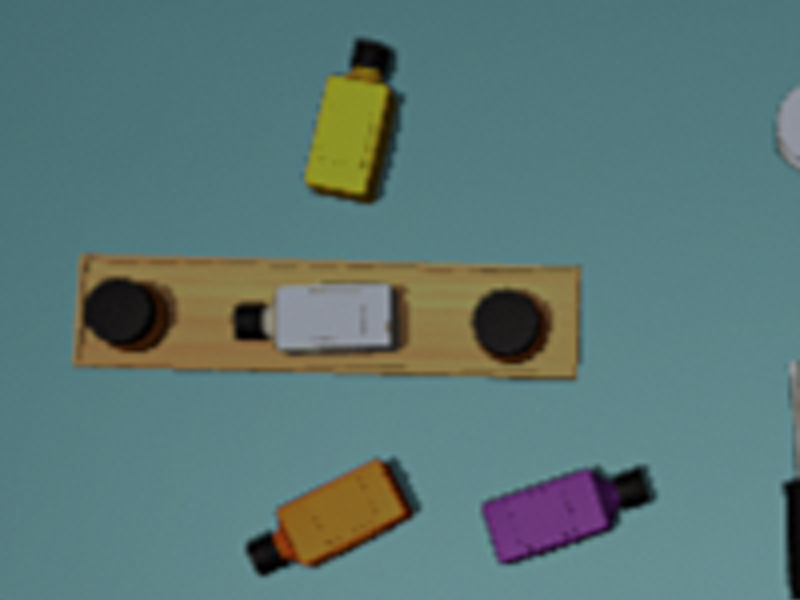

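View pics/c_box.png

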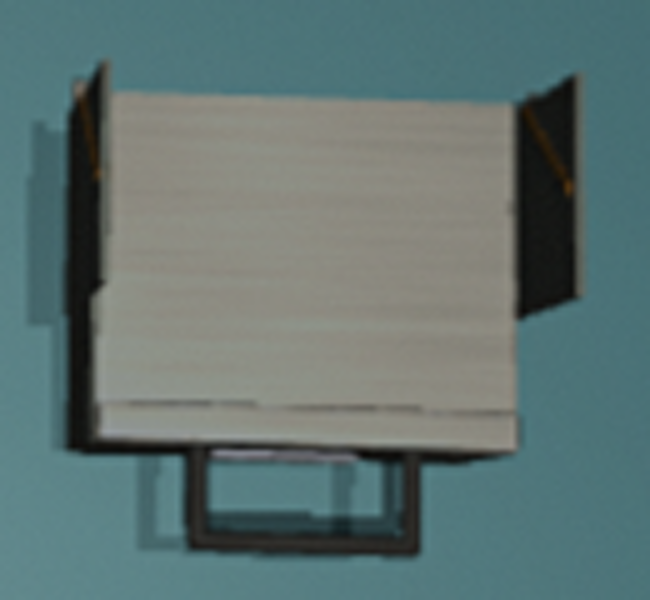

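View pics/c_stray.png

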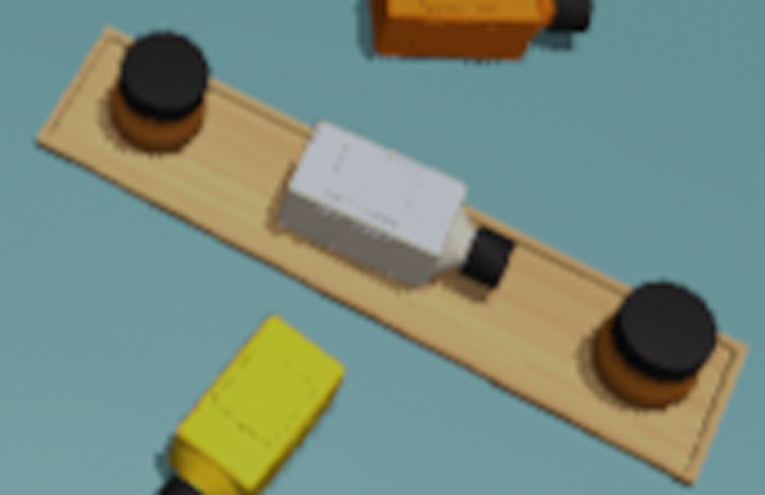

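View pics/c_sbox.png

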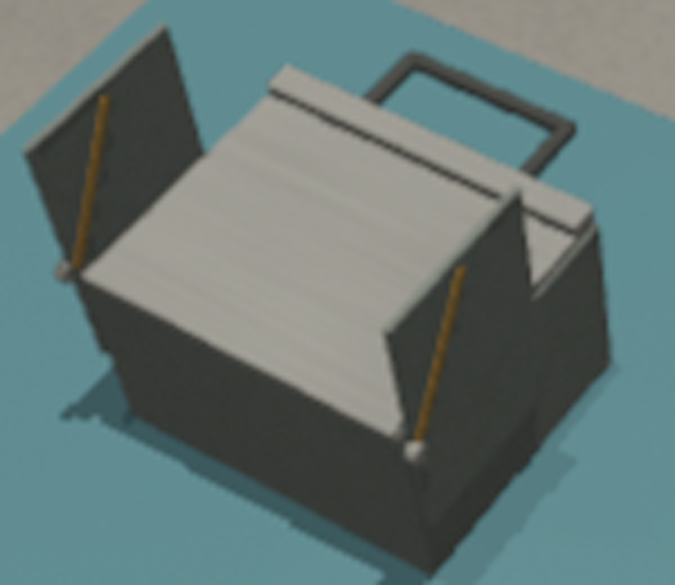

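```bash
python3 - <<'E'
from h import *
T=lambda x,y:('top',(120+x/4-.4,160+y/4-.4)); B=lambda x,y:('top',(360+x/5-.4,195+y/5-.4))
S=lambda x,y:('scene',(350+x/4.5-.4,280+y/4.5-.4)); SB=lambda x,y:('scene',(150+x/4.5-.4,135+y/4.5-.4))
P=np.array([onz(*T(*c),.007) for c in [(82,255),(579,267),(577,378),(75,365)]])
print('tray top',P.round(4).tolist(),P.mean(0)); v=(P[0]+P[3]-P[1]-P[2])/2;print(np.linalg.norm(v),'yaw of y axis off world y',np.arctan2(-v[0],v[1]))
Q=np.array([onz(*S(*c),.007) for c in [(747,347),(110,30),(38,142),(692,484)]]);print('tray sc',Q.round(4).tolist(),Q.mean(0))
v=(Q[0]+Q[1]-Q[2]-Q[3])
P=np.array([onz(*T(*c),.044) for c in [(275,285),(390,284),(392,348),(275,352)]]);print('bottle top face',P.round(4).tolist(),P.mean(0))
Q=np.array([onz(*S(*c),.044) for c in [(467,183),(320,122),(292,192),(435,250)]]);print('bottle sc',Q.round(4).tolist(),Q.mean(0))
print('cap end',onz(*T(236,322),.024), onz(*T(270,320),.024))
for n,c in [('jb',(122,312)),('ja',(509,325))]: print(n,onz(*T(*c),.049))
print('ja sc',onz(*S(165,76),.049),'jb sc',onz(*S(665,330),.049))
print('bar', [onz(*B(*c),.113).round(4).tolist() for c in [(197,543),(304,543),(412,545)]])
print('bar sc',[onz(*SB(*c),.113).round(4).tolist() for c in [(412,60),(568,128)]])
print('hinge ends top',[onz(*B(*c),.113).round(4).tolist() for c in [(115,95),(515,103)]])
print('hinge pins sc',[onz(*SB(*c),.113).round(4).tolist() for c in [(68,270),(414,449)]])
print(onz('top',(325,191),.038),onz('top',(321,300),.01))
E
```

```text
tray top [[0.5984, 0.4525, 0.007], [0.596, 0.135, 0.007], [0.5247, 0.1343, 0.007], [0.5277, 0.4531, 0.007]] [0.56173224 0.29375053 0.007     ]
0.31816648035698397 yaw of y axis off world y -0.008566657188050494
tray sc [[0.5294, 0.4538, 0.007], [0.5272, 0.1372, 0.007], [0.5991, 0.1357, 0.007], [0.6018, 0.453, 0.007]] [0.56440356 0.29491162 0.007     ]
bottle top face [[0.5759, 0.3204, 0.044], [0.5777, 0.249, 0.044], [0.5377, 0.2462, 0.044], [0.534, 0.3185, 0.044]] [0.55631015 0.2835269  0.044     ]
bottle sc [[0.5383, 0.3173, 0.044], [0.5433, 0.2485, 0.044], [0.5821, 0.2521, 0.044], [0.576, 0.3175, 0.044]] [0.55990185 0.28383308 0.044     ]
cap end [0.5548182  0.34824702 0.024     ] [0.55644196 0.32693191 0.024     ]
jb [0.55672964 0.41307238 0.049     ]
ja [0.55261269 0.17365678 0.049     ]
ja sc [0.56038123 0.17810195 0.049     ] jb sc [0.56361091 0.41556764 0.049     ]
bar [[0.4041, -0.1925, 0.113], [0.4049, -0.2423, 0.113], [0.4048, -0.2926, 0.113]]
bar sc [[0.406, -0.2917, 0.113], [0.4061, -0.1917, 0.113]]
hinge ends top [[0.6151, -0.1541, 0.113], [0.6144, -0.3441, 0.113]]
hinge pins sc [[0.6135, -0.3526, 0.113], [0.6165, -0.1389, 0.113]]
[ 0.6838739  -0.01800409  0.038     ] [ 0.41111008 -0.01236009  0.01      ]
```

```bash
cat >> h.py <<'E'
def Rgoal(yaw,phi):
    # jaw (tool y) at yaw from +x, tool z tilted by phi about it (0 = down)
    y=np.array([np.cos(yaw),np.sin(yaw),0]);z=np.array([0,0,-1.]);x=np.cross(y,z)
    return R.from_rotvec(phi*y)*R.from_matrix(np.c_[x,y,z])
def plan(g,Rg,n,back=.008,pivot=None):
    s=st();R0=R.from_rotvec(s['tool_rot']);p0=s['position']
    g=np.array(g,float); w=(R0.inv()*Rg).as_rotvec()
    gp0=p0-back*R0.as_matrix()[:,2]
    P=p0;Rc=R0
    for i in range(1,n+1):
        Rn=R0*R.from_rotvec(w*i/n); Pn=gp0+(g-gp0)*i/n+back*Rn.as_matrix()[:,2]
        print({'travel':Rc.inv().apply(Pn-P).round(4).tolist(),'angular':(w/n).round(4).tolist()})
        P=Pn;Rc=Rn
    print('grasp pt',gp0.round(4),'row mm',np.linalg.norm(g-gp0)/n*1e3,'deg',np.degrees(np.linalg.norm(w)/n))
E
python3 - <<'E'
from h import *
plan([.558,.36,.18],Rgoal(.05,0),10)
E
```

```text
t 0.15 p [0.2689 0.5913 0.2327] q [-1.13   0.322 -0.07   1.451  0.023  1.371 -0.057] F [ 0.03 -0.16 -0.93] w 87.3
[[-0.91   0.414 -0.001]
 [ 0.414  0.91  -0.001]
 [-0.    -0.001 -1.   ]]
{'travel': [-0.0359, -0.0091, 0.0061], 'angular': [-0.0001, 0.0001, 0.1094]}
{'travel': [-0.0367, -0.0051, 0.0061], 'angular': [-0.0001, 0.0001, 0.1094]}
{'travel': [-0.037, -0.0011, 0.0061], 'angular': [-0.0001, 0.0001, 0.1094]}
{'travel': [-0.0369, 0.003, 0.0061], 'angular': [-0.0001, 0.0001, 0.1094]}
{'travel': [-0.0364, 0.007, 0.0061], 'angular': [-0.0001, 0.0001, 0.1094]}
{'travel': [-0.0354, 0.0109, 0.0061], 'angular': [-0.0001, 0.0001, 0.1094]}
{'travel': [-0.034, 0.0147, 0.0061], 'angular': [-0.0001, 0.0001, 0.1094]}
{'travel': [-0.0322, 0.0183, 0.0061], 'angular': [-0.0001, 0.0001, 0.1094]}
{'travel': [-0.03, 0.0217, 0.0061], 'angular': [-0.0001, 0.0001, 0.1094]}
{'travel': [-0.0274, 0.0249, 0.0061], 'angular': [-0.0001, 0.0001, 0.1094]}
grasp pt [0.2689 0.5913 0.2407] row mm 37.5169439129316 deg 6.268720737408327
```

Emit:
servo_tool(
  series=[
    {"travel":[-0.036,-0.009,0.006],"angular":[0,0,0.109]},
    {"travel":[-0.037,-0.005,0.006],"angular":[0,0,0.109]},
    {"travel":[-0.037,-0.001,0.006],"angular":[0,0,0.109]},
    {"travel":[-0.037,0.003,0.006],"angular":[0,0,0.109]},
    {"travel":[-0.036,0.007,0.006],"angular":[0,0,0.109]},
  ],
  claw=0.064,
)

```text
time: 0.65
position: [0.4151, 0.4752, 0.2031]
tool_rot: [1.473, 2.775, -0.001]
ft_force: [-0.3, 0.9, 0.0]
grip_width: 0.744
```

Emit:
servo_tool(
  series=[
    {"travel":[-0.035,0.011,0.006],"angular":[0,0,0.109]},
    {"travel":[-0.034,0.015,0.006],"angular":[0,0,0.109]},
    {"travel":[-0.032,0.018,0.006],"angular":[0,0,0.109]},
    {"travel":[-0.03,0.022,0.006],"angular":[0,0,0.109]},
    {"travel":[-0.027,0.025,0.006],"angular":[0,0,0.109]},
  ],
)

```text
time: 1.15
position: [0.56, 0.3611, 0.173]
tool_rot: [-2.166, -2.276, 0.001]
ft_force: [0.2, -0.1, 0.3]
grip_width: 0.733
```

```bash
python3 - <<'E'
from h import *
plan([.558,.36,.13],Rgoal(.05,-.7),5)
E
```

```text
t 1.15 p [0.56   0.3611 0.173 ] q [-0.803  0.39   0.248  1.495 -0.098  1.27  -0.494] F [ 0.18 -0.07  0.26] w 63.8
[[-0.05   0.999 -0.   ]
 [ 0.999  0.05  -0.   ]
 [-0.    -0.    -1.   ]]
{'travel': [-0.0013, -0.0004, 0.0101], 'angular': [-0.0001, -0.14, -0.0]}
{'travel': [0.0001, -0.0004, 0.0101], 'angular': [-0.0001, -0.14, -0.0]}
{'travel': [0.0015, -0.0004, 0.0098], 'angular': [-0.0001, -0.14, -0.0]}
{'travel': [0.0029, -0.0004, 0.0093], 'angular': [-0.0001, -0.14, -0.0]}
{'travel': [0.0041, -0.0004, 0.0087], 'angular': [-0.0001, -0.14, -0.0]}
grasp pt [0.56   0.3611 0.181 ] row mm 10.217407800370834 deg 8.018679077145544
```

Emit:
servo_tool(
  series=[
    {"travel":[-0.001,0,0.01],"angular":[0,-0.14,0]},
    {"travel":[0,0,0.01],"angular":[0,-0.14,0]},
    {"travel":[0.0015,0,0.01],"angular":[0,-0.14,0]},
    {"travel":[0.003,-0.001,0.009],"angular":[0,-0.14,0]},
    {"travel":[0.004,-0.001,0.009],"angular":[0,-0.14,0]},
  ],
)

```text
time: 1.65
position: [0.5573, 0.3572, 0.1247]
tool_rot: [1.756, 1.855, -0.644]
ft_force: [1.1, -0.1, -0.7]
grip_width: 0.736
```

```bash
python3 - <<'E'
from h import *
plan([.559,.289,.033],Rgoal(.05,-.7),5)
cv2.imwrite("pics/w1.png",ctrl.get_image('wrist')[:,:,::-1])
cv2.imwrite("pics/s1.png",cv2.resize(ctrl.get_image('scene')[130:410,300:600,::-1],None,fx=2,fy=2))
E
```

```text
t 1.65 p [0.5573 0.3572 0.1247] q [-1.05   0.785  0.328  1.194  0.29   1.668 -0.745] F [ 1.07 -0.07 -0.75] w 64.1
[[-0.041  0.998  0.037]
 [ 0.761  0.055 -0.646]
 [-0.647  0.001 -0.762]]
{'travel': [0.0015, -0.0004, 0.0244], 'angular': [0.0009, 0.0008, 0.0006]}
{'travel': [0.0015, -0.0004, 0.0244], 'angular': [0.0009, 0.0008, 0.0006]}
{'travel': [0.0014, -0.0004, 0.0244], 'angular': [0.0009, 0.0008, 0.0006]}
{'travel': [0.0014, -0.0004, 0.0244], 'angular': [0.0009, 0.0008, 0.0006]}
{'travel': [0.0014, -0.0004, 0.0244], 'angular': [0.0009, 0.0008, 0.0006]}
grasp pt [0.557  0.3624 0.1308] row mm 24.449038215389457 deg 0.07548275913805448
```

View pics/w1.png

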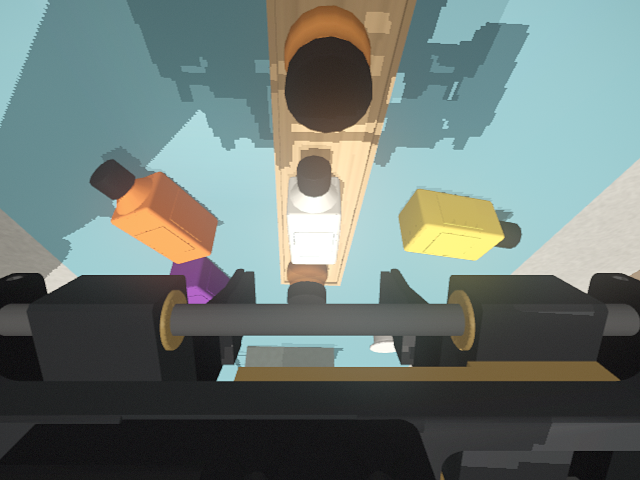

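View pics/s1.png

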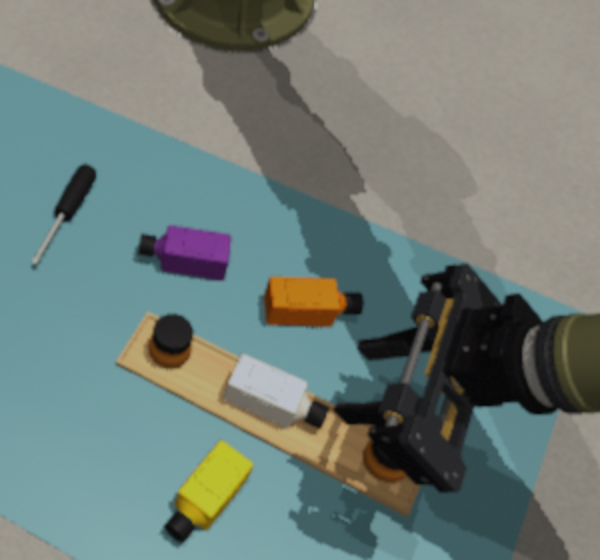

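```bash
python3 - <<'E'
from h import *
s=ctrl.get_state();o,d=ray('wrist',(317,236));Rm=R.from_rotvec(s['tool_rot'])
print('cam in tool',Rm.inv().apply(o-s['position']),Rm.inv().apply(d))
E
```

```text
cam in tool [ 7.37705537e-02  7.06037223e-05 -1.51179471e-01] [-2.64653146e-01  5.42383318e-04  9.64344029e-01]
```

Emit:
servo_tool(
  series=[
    {"travel":[0.0015,0,0.024],"angular":[0,0,0]},
    {"travel":[0.0015,0,0.024],"angular":[0,0,0]},
    {"travel":[0.0015,-0.001,0.024],"angular":[0,0,0]},
    {"travel":[0.0015,-0.001,0.022],"angular":[0.002,0,0]},
  ],
)

```text
time: 2.15
position: [0.5594, 0.2984, 0.0499]
tool_rot: [1.767, 1.857, -0.64]
ft_force: [-0.3, -0.3, 0.4]
grip_width: 0.734
```

```bash
python3 - <<'E'
from h import *
plan([.559,.289,.033],Rgoal(.05,-.7),2)
E
```

```text
t 2.15 p [0.5594 0.2984 0.0499] q [-1.018  0.778  0.331  1.37   0.296  1.487 -0.769] F [-0.31 -0.27  0.41] w 63.9
[[-0.038  0.999  0.033]
 [ 0.767  0.05  -0.64 ]
 [-0.641  0.001 -0.768]]
{'travel': [0.0018, -0.0004, 0.0135], 'angular': [0.0003, -0.0021, -0.0001]}
{'travel': [0.0018, -0.0004, 0.0135], 'angular': [0.0003, -0.0021, -0.0001]}
grasp pt [0.5591 0.3036 0.0561] row mm 13.636598467155965 deg 0.12140985602237216
```

Emit:
servo_tool(
  series=[
    {"travel":[0.002,0,0.0135],"angular":[0,-0.002,0]},
    {"travel":[0.002,0,0.0135],"angular":[0,-0.002,0]},
  ],
)

```text
time: 2.35
position: [0.56, 0.285, 0.0265]
tool_rot: [1.762, 1.855, -0.644]
ft_force: [0.3, -0.6, 0.4]
grip_width: 0.734
```

Emit:
servo_tool(
  series=[
    {"travel":[0,0,0]},
    {"travel":[0,0,0]},
    {"travel":[0,0,0]},
    {"travel":[0,0,0]},
    {"travel":[0,0,0]},
  ],
  claw=0.02,
  squeeze=20,
)

```text
$.series[0]: bad value
```

```bash
python3 - <<'E'
from h import *
plan([.559,.289,.083],Rgoal(.05,-.7),3)
cv2.imwrite("pics/w2.png",ctrl.get_image('wrist')[:,:,::-1])
E
```

```text
t 2.35 p [0.56   0.285  0.0265] q [-1.011  0.793  0.332  1.402  0.3    1.442 -0.778] F [ 0.26 -0.56  0.37] w 63.9
[[-0.039  0.999  0.033]
 [ 0.763  0.051 -0.644]
 [-0.645  0.    -0.764]]
{'travel': [-0.0111, -0.0003, -0.0126], 'angular': [0.0003, 0.0004, 0.0002]}
{'travel': [-0.0111, -0.0003, -0.0126], 'angular': [0.0003, 0.0004, 0.0002]}
{'travel': [-0.0111, -0.0003, -0.0126], 'angular': [0.0003, 0.0004, 0.0002]}
grasp pt [0.5598 0.2901 0.0326] row mm 16.81224861939075 deg 0.03068117592063644
```

View pics/w2.png

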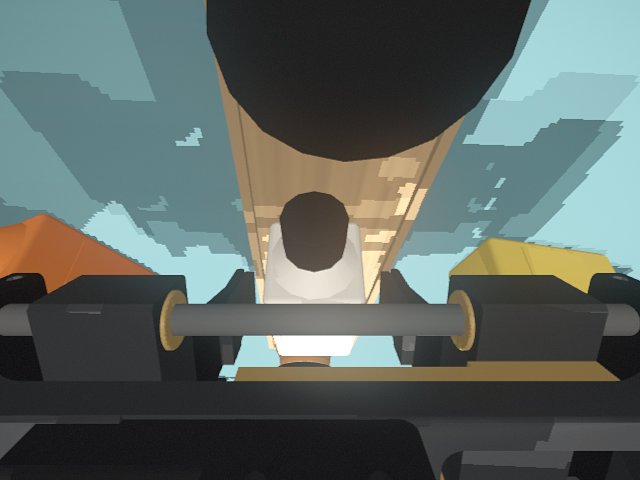

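The white bottle (315,320) sits centred between the fingers, so I'll close on it.

Emit:
servo_tool(
  series=[
    {"travel":[0,0,0],"angular":[0,0,0]},
    {"travel":[0,0,0],"angular":[0,0,0]},
    {"travel":[0,0,0],"angular":[0,0,0]},
    {"travel":[0,0,0],"angular":[0,0,0]},
    {"travel":[0,0,0],"angular":[0,0,0]},
  ],
  claw=0.02,
  squeeze=20,
)

```text
time: 2.9
position: [0.5593, 0.2866, 0.026]
tool_rot: [1.759, 1.856, -0.646]
ft_force: [-0.5, 0.4, 2.8]
grip_width: 0.457
```

Emit:
servo_tool(
  series=[
    {"travel":[-0.011,0,-0.0125],"angular":[0,0,0]},
    {"travel":[-0.011,0,-0.0125],"angular":[0,0,0]},
    {"travel":[-0.011,0,-0.0125],"angular":[0,0,0]},
    {"travel":[0,0,0],"angular":[0,0,0]},
  ],
)

```text
time: 3.3
position: [0.5612, 0.2856, 0.0794]
tool_rot: [1.761, 1.854, -0.64]
ft_force: [0.7, 0.6, -2.6]
grip_width: 0.457
```

```bash
python3 - <<'E'
from h import *
plan([.563,.292,.095],Rgoal(.05,-.7+1.5708),12)
E
```

```text
t 3.3 p [0.5612 0.2856 0.0794] q [-1.018  0.733  0.343  1.384  0.313  1.51  -0.747] F [ 0.69  0.63 -2.56] w 39.8
[[-0.038  0.999  0.037]
 [ 0.764  0.052 -0.644]
 [-0.645  0.004 -0.764]]
{'travel': [0.0006, 0.0002, -0.0007], 'angular': [0.0003, 0.1309, 0.0002]}
{'travel': [0.0007, 0.0002, -0.0008], 'angular': [0.0003, 0.1309, 0.0002]}
{'travel': [0.0008, 0.0002, -0.0008], 'angular': [0.0003, 0.1309, 0.0002]}
{'travel': [0.0009, 0.0002, -0.0009], 'angular': [0.0003, 0.1309, 0.0002]}
{'travel': [0.001, 0.0002, -0.0009], 'angular': [0.0003, 0.1309, 0.0002]}
{'travel': [0.0011, 0.0002, -0.0009], 'angular': [0.0003, 0.1309, 0.0002]}
{'travel': [0.0012, 0.0002, -0.0009], 'angular': [0.0003, 0.1309, 0.0002]}
{'travel': [0.0013, 0.0002, -0.0008], 'angular': [0.0003, 0.1309, 0.0002]}
{'travel': [0.0014, 0.0002, -0.0008], 'angular': [0.0003, 0.1309, 0.0002]}
{'travel': [0.0015, 0.0002, -0.0007], 'angular': [0.0003, 0.1309, 0.0002]}
{'travel': [0.0016, 0.0002, -0.0007], 'angular': [0.0003, 0.1309, 0.0002]}
{'travel': [0.0016, 0.0002, -0.0006], 'angular': [0.0003, 0.1309, 0.0002]}
grasp pt [0.561  0.2908 0.0855] row mm 0.8171094278366677 deg 7.502640862797776
```

Emit:
servo_tool(
  series=[
    {"travel":[0.0005,0,-0.001],"angular":[0,0.1,0]},
    {"travel":[0.0007,0,-0.001],"angular":[0,0.13,0]},
    {"travel":[0.001,0,-0.001],"angular":[0,0.13,0]},
    {"travel":[0.001,0,-0.001],"angular":[0,0.13,0]},
    {"travel":[0.001,0,-0.001],"angular":[0,0.13,0]},
  ],
)

```text
time: 3.8
position: [0.5593, 0.291, 0.0792]
tool_rot: [2.122, 2.237, -0.083]
ft_force: [-0.1, -0.8, -2.0]
grip_width: 0.46
```

Emit:
servo_tool(
  series=[
    {"travel":[0.001,0,-0.001],"angular":[0,0.13,0]},
    {"travel":[0.001,0,-0.001],"angular":[0,0.13,0]},
    {"travel":[0.001,0,-0.001],"angular":[0,0.13,0]},
    {"travel":[0.001,0,-0.001],"angular":[0,0.13,0]},
    {"travel":[0.0015,0,-0.001],"angular":[0,0.13,0]},
  ],
)

```text
time: 4.3
position: [0.5594, 0.2943, 0.0852]
tool_rot: [-1.843, -1.942, -0.542]
ft_force: [-0.7, 0.3, -2.7]
grip_width: 0.458
```

Emit:
servo_tool(
  series=[
    {"travel":[0.0015,0,-0.001],"angular":[0,0.13,0]},
    {"travel":[0.0015,0,-0.001],"angular":[0,0.13,0]},
    {"travel":[0,0,0],"angular":[0,0.04,0]},
    {"travel":[0,0,0],"angular":[0,0,0]},
  ],
)

```text
time: 4.7
position: [0.5587, 0.2932, 0.085]
tool_rot: [-1.661, -1.739, -0.76]
ft_force: [0.7, -0.5, -2.2]
grip_width: 0.458
```

```bash
python3 - <<'E'
from h import *
plan([.563,.292,.046],Rgoal(.05,-.7+1.5708),5)
cv2.imwrite("pics/s3.png",cv2.resize(ctrl.get_image('scene')[130:410,300:600,::-1],None,fx=2,fy=2))
cv2.imwrite("pics/w3.png",ctrl.get_image('wrist')[:,:,::-1])
E
```

```text
t 4.7 p [0.5587 0.2932 0.085 ] q [-0.108  0.445  0.029  1.888 -1.043  1.095  0.614] F [ 0.69 -0.47 -2.23] w 39.9
[[-0.028  0.999 -0.04 ]
 [ 0.649  0.049  0.759]
 [ 0.76  -0.005 -0.649]]
{'travel': [-0.0061, 0.0009, 0.0064], 'angular': [-0.0004, 0.0014, -0.001]}
{'travel': [-0.0061, 0.0009, 0.0064], 'angular': [-0.0004, 0.0014, -0.001]}
{'travel': [-0.0061, 0.0009, 0.0064], 'angular': [-0.0004, 0.0014, -0.001]}
{'travel': [-0.0061, 0.0009, 0.0064], 'angular': [-0.0004, 0.0014, -0.001]}
{'travel': [-0.0061, 0.0009, 0.0064], 'angular': [-0.0004, 0.0014, -0.001]}
grasp pt [0.559  0.2872 0.0902] row mm 8.935337014012239 deg 0.09932918567147213
```

View pics/s3.png

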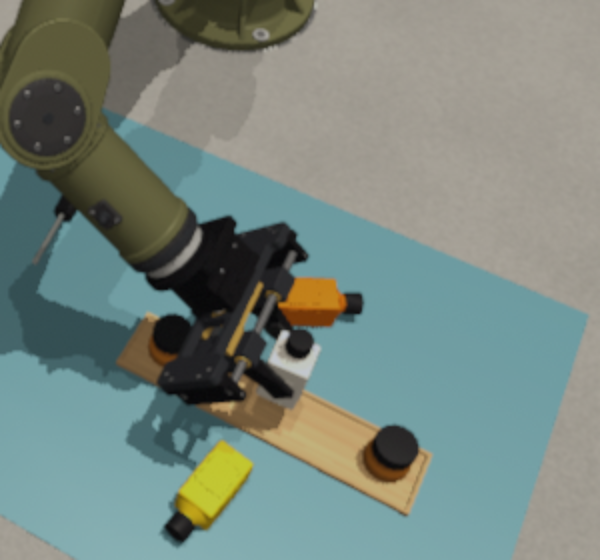

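View pics/w3.png

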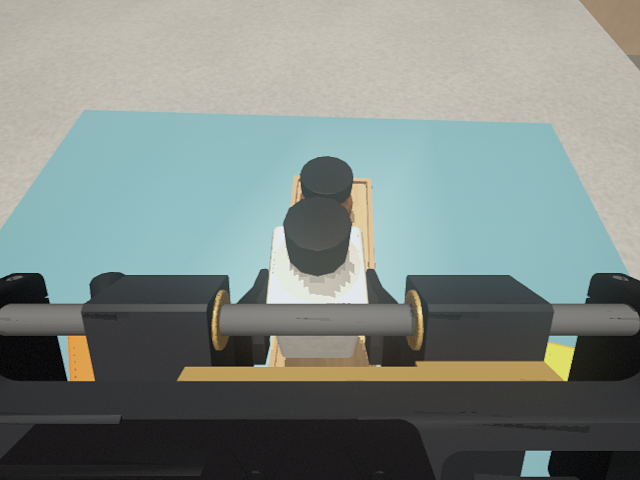

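Emit:
servo_tool(
  series=[
    {"travel":[-0.003,0.001,0.008],"angular":[0,0.004,-0.001]},
    {"travel":[-0.003,0.001,0.008],"angular":[0,0.003,-0.001]},
    {"travel":[-0.006,0.001,0.0065],"angular":[0,0,-0.001]},
    {"travel":[-0.006,0.001,0.006],"angular":[0,0,-0.001]},
    {"travel":[-0.005,0,0.004],"angular":[0,0,0]},
  ],
)

```text
time: 5.3
position: [0.5618, 0.3071, 0.0476]
tool_rot: [-1.647, -1.743, -0.769]
ft_force: [1.2, 0.7, -2.1]
grip_width: 0.452
```

```bash
python3 - <<'E'
from h import *
plan([.563,.295,.049],Rgoal(.05,-.7+1.5708),3)
E
```

```text
t 5.3 p [0.5618 0.3071 0.0476] q [-0.112  0.517  0.01   1.884 -1.086  1.051  0.682] F [ 1.22  0.66 -2.09] w 39.4
[[-0.037  0.998 -0.042]
 [ 0.642  0.056  0.765]
 [ 0.766  0.001 -0.643]]
{'travel': [-0.0023, 0.0002, -0.0007], 'angular': [-0.0014, -0.0006, 0.0015]}
{'travel': [-0.0023, 0.0002, -0.0007], 'angular': [-0.0014, -0.0006, 0.0015]}
{'travel': [-0.0023, 0.0002, -0.0007], 'angular': [-0.0014, -0.0006, 0.0015]}
grasp pt [0.5621 0.301  0.0528] row mm 2.3872665016414025 deg 0.1222985496841255
```

Emit:
servo_tool(
  series=[
    {"travel":[-0.0015,0,0.0013],"angular":[0,0,0]},
    {"travel":[-0.0015,0,0.0013],"angular":[0,0,0]},
    {"travel":[0,0,0],"angular":[0,0,0]},
  ],
)

```text
time: 5.6
position: [0.5624, 0.3067, 0.0449]
tool_rot: [-1.647, -1.742, -0.771]
ft_force: [-0.5, 0.2, -2.4]
grip_width: 0.459
```

Emit:
servo_tool(
  series=[
    {"travel":[-0.0008,0,0.0006],"angular":[0,0,0]},
    {"travel":[0,0,0],"angular":[0,0,0]},
  ],
)

```text
time: 5.8
position: [0.5626, 0.3068, 0.0445]
tool_rot: [-1.647, -1.742, -0.771]
ft_force: [-0.5, -0.6, 0.2]
grip_width: 0.458
```

Emit:
servo_tool(
  series=[
    {"travel":[-0.0008,0,0.0006],"angular":[0,0,0]},
    {"travel":[0,0,0],"angular":[0,0,0]},
  ],
)

```text
time: 6.0
position: [0.5626, 0.3068, 0.0444]
tool_rot: [-1.646, -1.742, -0.772]
ft_force: [-1.8, -2.3, 4.5]
grip_width: 0.457
```

Emit:
servo_tool(
  series=[
    {"travel":[0,0,0],"angular":[0,0,0]},
    {"travel":[0,0,0],"angular":[0,0,0]},
    {"travel":[0,0,0],"angular":[0,0,0]},
    {"travel":[0,0,0],"angular":[0,0,0]},
  ],
  claw=0.064,
)

```text
time: 6.4
position: [0.5621, 0.3069, 0.0428]
tool_rot: [-1.647, -1.742, -0.77]
ft_force: [0.4, -0.3, 0.5]
grip_width: 0.701
```

```bash
python3 - <<'E'
from h import *
st()
cv2.imwrite("pics/w4.png",ctrl.get_image('wrist')[:,:,::-1])
E
```

```text
t 6.4 p [0.5621 0.3069 0.0428] q [-0.11   0.525  0.008  1.884 -1.091  1.047  0.692] F [ 0.37 -0.29  0.45] w 61.0
[[-0.037  0.998 -0.041]
 [ 0.641  0.055  0.765]
 [ 0.766  0.002 -0.642]]
```

View pics/w4.png

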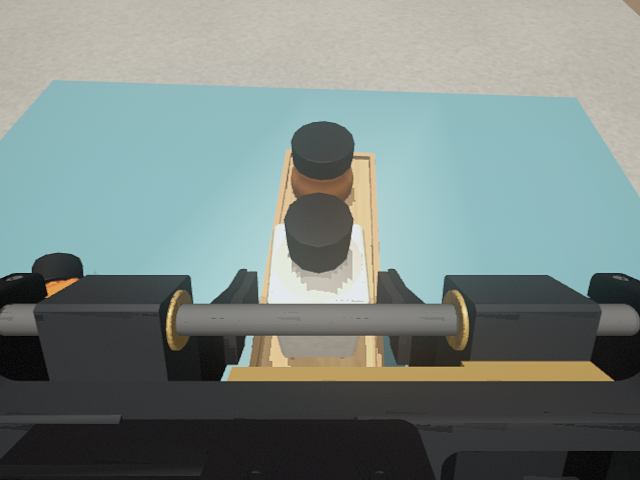

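The bottle stands between the open fingers, with its cap at (319,232). I'll back straight out along the tool's −z.

Emit:
servo_tool(
  series=[
    {"travel":[0,0,-0.015],"angular":[0,0,0]},
    {"travel":[0,0,-0.025],"angular":[0,0,0]},
    {"travel":[0.005,0,-0.03],"angular":[0,0,0]},
    {"travel":[0.015,0,-0.03],"angular":[0,0,0]},
    {"travel":[0.02,0,-0.03],"angular":[0,0,0]},
  ],
)

```text
time: 6.95
position: [0.5661, 0.2304, 0.1579]
tool_rot: [-1.651, -1.74, -0.769]
ft_force: [0.4, 0.6, -0.7]
grip_width: 0.734
```

```bash
python3 - <<'E'
from h import *
plan([.46,.0,.26],Rgoal(0,0),9)
cv2.imwrite("pics/s5.png",cv2.resize(ctrl.get_image('scene')[230:410,330:550,::-1],None,fx=3,fy=3))
cv2.imwrite("pics/t5.png",cv2.resize(ctrl.get_image('top')[160:320,120:320,::-1],None,fx=3.5,fy=3.5))
E
```

```text
t 6.95 p [0.5661 0.2304 0.1579] q [-0.043  0.36   0.084  1.836 -0.963  1.258  0.558] F [ 0.42  0.6  -0.66] w 63.9
[[-0.034  0.999 -0.04 ]
 [ 0.642  0.053  0.765]
 [ 0.766  0.    -0.643]]
{'travel': [-0.0081, -0.0131, -0.0255], 'angular': [-0.0025, -0.0969, 0.0055]}
{'travel': [-0.0106, -0.013, -0.0247], 'angular': [-0.0025, -0.0969, 0.0055]}
{'travel': [-0.0131, -0.0129, -0.0237], 'angular': [-0.0025, -0.0969, 0.0055]}
{'travel': [-0.0154, -0.0127, -0.0224], 'angular': [-0.0025, -0.0969, 0.0055]}
{'travel': [-0.0175, -0.0126, -0.0209], 'angular': [-0.0025, -0.0969, 0.0055]}
{'travel': [-0.0195, -0.0124, -0.0193], 'angular': [-0.0025, -0.0969, 0.0055]}
{'travel': [-0.0214, -0.0123, -0.0174], 'angular': [-0.0025, -0.0969, 0.0055]}
{'travel': [-0.023, -0.0121, -0.0153], 'angular': [-0.0025, -0.0969, 0.0055]}
{'travel': [-0.0245, -0.012, -0.0131], 'angular': [-0.0025, -0.0969, 0.0055]}
grasp pt [0.5664 0.2243 0.163 ] row mm 29.613107021449313 deg 5.560642352762908
```

View pics/s5.png

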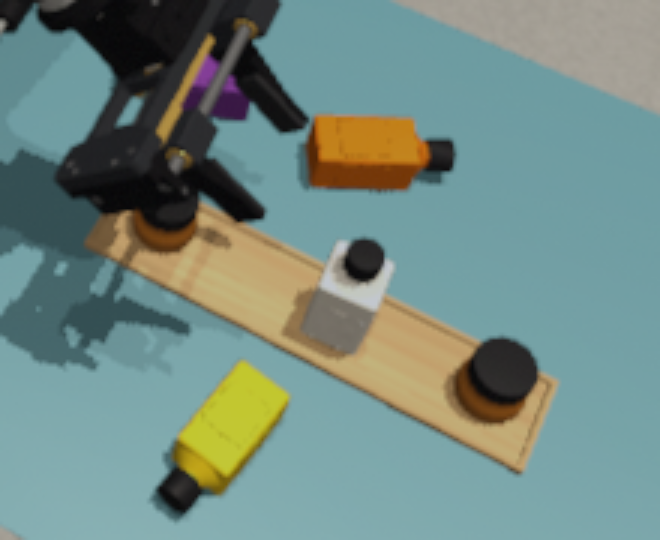

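View pics/t5.png

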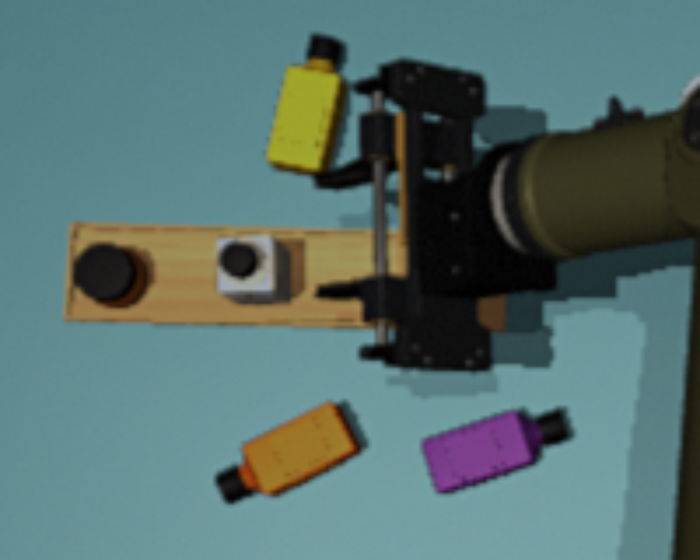

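```bash
python3 - <<'E'
from h import *
T=lambda x,y:('top',(120+x/3.5-.35,160+y/3.5-.35));S=lambda x,y:('scene',(330+x/3-.3,230+y/3-.3))
print('cap top',onz(*T(240,260),.104),onz(*S(366,257),.104)); print(tri([T(240,260),S(366,257)]))
print('body top face',np.mean([onz(*T(*c),.076) for c in [(217,239),(274,236),(275,292),(219,296)]],axis=0))
E
```

```text
cap top [0.55990918 0.30718917 0.104     ] [0.56533367 0.31096403 0.104     ]
(array([0.56078134, 0.30996011, 0.09569468]), [np.float64(0.0009712402175828924), np.float64(0.000971240217582929)])
body top face [0.55982988 0.30882475 0.076     ]
```

The bottle is upright: cap and body centres both fall at about (0.560, 0.309), within limits of the tray centre (0.563, 0.294). Next is the hatch.

Emit:
servo_tool(
  series=[
    {"travel":[-0.008,-0.013,-0.026],"angular":[-0.002,-0.097,0.005]},
    {"travel":[-0.011,-0.013,-0.025],"angular":[-0.002,-0.097,0.005]},
    {"travel":[-0.013,-0.013,-0.024],"angular":[-0.002,-0.097,0.005]},
    {"travel":[-0.015,-0.013,-0.022],"angular":[-0.002,-0.097,0.005]},
    {"travel":[-0.018,-0.013,-0.021],"angular":[-0.002,-0.097,0.005]},
  ],
  claw=0.05,
)

```text
time: 7.55
position: [0.5064, 0.1024, 0.2096]
tool_rot: [-1.98, -2.034, -0.38]
ft_force: [-0.6, 0.6, 0.4]
grip_width: 0.576
```

Emit:
servo_tool(
  series=[
    {"travel":[-0.02,-0.012,-0.019],"angular":[-0.002,-0.097,0.005]},
    {"travel":[-0.021,-0.012,-0.017],"angular":[-0.002,-0.097,0.005]},
    {"travel":[-0.023,-0.012,-0.015],"angular":[-0.002,-0.097,0.005]},
    {"travel":[-0.025,-0.012,-0.013],"angular":[-0.002,-0.097,0.005]},
  ],
)

```text
time: 7.95
position: [0.4606, -0.0007, 0.251]
tool_rot: [2.212, 2.228, -0.005]
ft_force: [0.4, -0.2, 0.1]
grip_width: 0.572
```

```bash
python3 - <<'E'
from h import *
plan([.405,-.242,.20],Rgoal(0,0),8)
E
```

```text
t 7.95 p [ 0.4606 -0.0007  0.251 ] q [-0.181 -0.095  0.114  1.874  0.015  1.362 -0.063] F [ 0.39 -0.19  0.1 ] w 49.8
[[-0.007  1.    -0.   ]
 [ 1.     0.007 -0.004]
 [-0.004 -0.    -1.   ]]
{'travel': [-0.0301, -0.0072, 0.0075], 'angular': [-0.0, 0.0005, 0.0009]}
{'travel': [-0.0301, -0.0071, 0.0075], 'angular': [-0.0, 0.0005, 0.0009]}
{'travel': [-0.0301, -0.0071, 0.0075], 'angular': [-0.0, 0.0005, 0.0009]}
{'travel': [-0.0301, -0.0071, 0.0074], 'angular': [-0.0, 0.0005, 0.0009]}
{'travel': [-0.0301, -0.0071, 0.0074], 'angular': [-0.0, 0.0005, 0.0009]}
{'travel': [-0.0301, -0.007, 0.0074], 'angular': [-0.0, 0.0005, 0.0009]}
{'travel': [-0.0301, -0.007, 0.0074], 'angular': [-0.0, 0.0005, 0.0009]}
{'travel': [-0.0302, -0.007, 0.0074], 'angular': [-0.0, 0.0005, 0.0009]}
grasp pt [ 0.4606 -0.0007  0.259 ] row mm 31.823517653028564 deg 0.05967630003698678
```

Emit:
servo_tool(
  series=[
    {"travel":[-0.03,-0.007,0.0075],"angular":[0,0.001,0.001]},
    {"travel":[-0.03,-0.007,0.0075],"angular":[0,0.001,0.001]},
    {"travel":[-0.03,-0.007,0.0075],"angular":[0,0.001,0.001]},
    {"travel":[-0.03,-0.007,0.0075],"angular":[0,0,0.001]},
    {"travel":[-0.03,-0.007,0.0075],"angular":[0,0,0.001]},
  ],
  claw=0.038,
)

```text
time: 8.45
position: [0.4262, -0.1508, 0.212]
tool_rot: [-2.216, -2.222, -0.002]
ft_force: [0.4, -0.3, -0.1]
grip_width: 0.442
```

Emit:
servo_tool(
  series=[
    {"travel":[-0.03,-0.007,0.0075],"angular":[0,0,0.001]},
    {"travel":[-0.03,-0.007,0.0075],"angular":[0,0,0.001]},
    {"travel":[-0.03,-0.007,0.0075],"angular":[0,0,0]},
    {"travel":[0,0,0],"angular":[0,0,0]},
  ],
)

```text
time: 8.85
position: [0.4035, -0.2436, 0.1887]
tool_rot: [-2.226, -2.212, 0.002]
ft_force: [-0.6, 0.5, 0.2]
grip_width: 0.436
```

```bash
python3 - <<'E'
from h import *
plan([.405,-.242,.115],Rgoal(0,0),4)
cv2.imwrite("pics/w6.png",ctrl.get_image('wrist')[:,:,::-1])
cv2.imwrite("pics/s6.png",cv2.resize(ctrl.get_image('scene')[60:280,100:400,::-1],None,fx=2.5,fy=2.5))
E
```

```text
t 8.85 p [ 0.4035 -0.2436  0.1887] q [ 0.055 -0.044  0.424  1.949  0.019  1.237  0.466] F [-0.57  0.54  0.18] w 38.0
[[ 0.006  1.    -0.004]
 [ 1.    -0.006  0.002]
 [ 0.002 -0.004 -1.   ]]
{'travel': [0.0004, 0.0005, 0.0204], 'angular': [-0.0009, -0.0005, -0.0016]}
{'travel': [0.0004, 0.0004, 0.0204], 'angular': [-0.0009, -0.0005, -0.0016]}
{'travel': [0.0004, 0.0004, 0.0204], 'angular': [-0.0009, -0.0005, -0.0016]}
{'travel': [0.0004, 0.0004, 0.0204], 'angular': [-0.0009, -0.0005, -0.0016]}
grasp pt [ 0.4035 -0.2436  0.1967] row mm 20.429164872636573 deg 0.10757757189448706
```

View pics/w6.png

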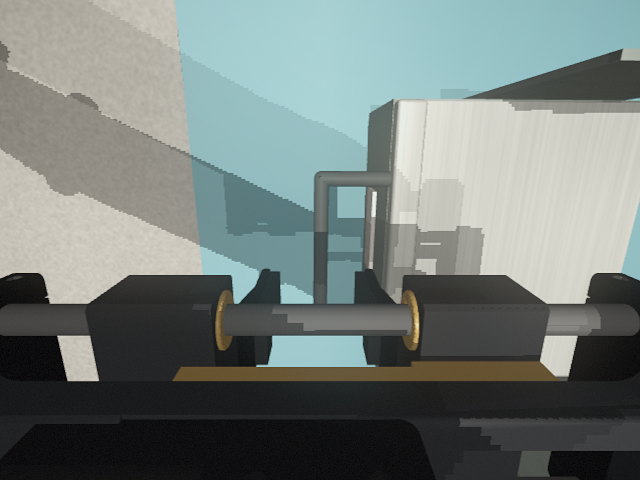

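View pics/s6.png

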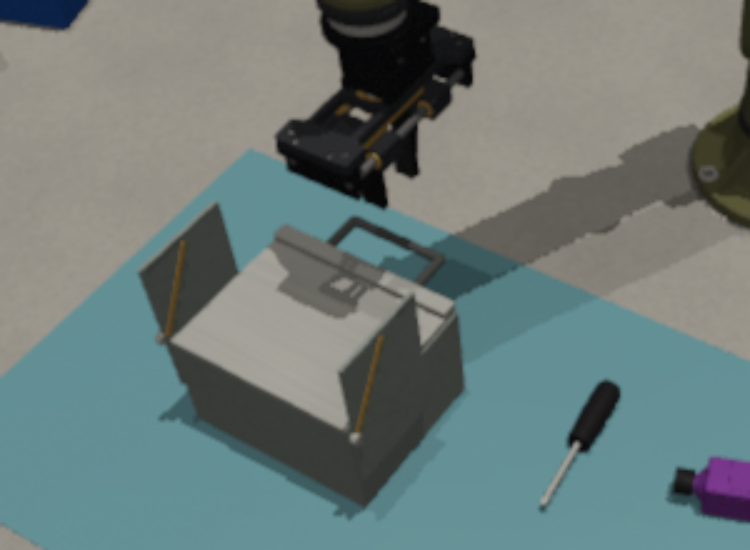

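Emit:
servo_tool(
  series=[
    {"travel":[0,0.0005,0.021],"angular":[-0.001,0,-0.002]},
    {"travel":[0,0.0005,0.021],"angular":[-0.001,0,-0.002]},
    {"travel":[0,0.0005,0.021],"angular":[-0.001,0,-0.002]},
    {"travel":[0,0,0.0205],"angular":[0,0,0]},
    {"travel":[0,0,0],"angular":[0,0,0]},
  ],
)

```text
time: 9.45
position: [0.4064, -0.2368, 0.1038]
tool_rot: [-2.207, -2.228, -0.003]
ft_force: [-0.8, 0.1, -0.2]
grip_width: 0.44
```

Emit:
servo_tool(
  series=[
    {"travel":[0,0,0],"angular":[0,0,0]},
    {"travel":[0,0,0],"angular":[0,0,0]},
    {"travel":[0,0,0],"angular":[0,0,0]},
    {"travel":[0,0,0],"angular":[0,0,0]},
  ],
  claw=0.0,
  squeeze=12,
)

```text
time: 9.85
position: [0.4077, -0.2392, 0.1068]
tool_rot: [-2.212, -2.229, -0.005]
ft_force: [-8.0, -1.4, 4.0]
grip_width: 0.159
```

```bash
python3 - <<'E'
from h import *
st()
cv2.imwrite("pics/w7.png",ctrl.get_image('wrist')[:,:,::-1])
E
```

```text
t 9.85 p [ 0.4077 -0.2392  0.1068] q [ 0.06   0.045  0.428  2.045 -0.025  1.056  0.508] F [-8.04 -1.44  3.99] w 13.9
[[-0.008  1.     0.001]
 [ 1.     0.008  0.003]
 [ 0.003  0.002 -1.   ]]
```

View pics/w7.png

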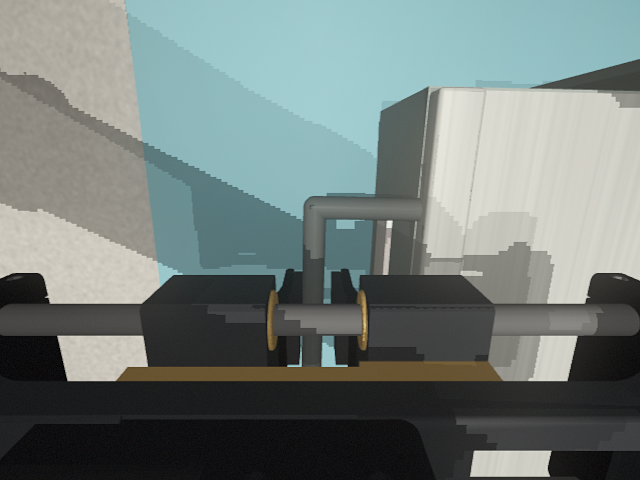

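Emit:
servo_tool(
  series=[
    {"travel":[0,-0.0015,0],"angular":[0,0,0]},
    {"travel":[0,0,0],"angular":[0,0,0]},
    {"travel":[0,0,0],"angular":[0,0,0]},
  ],
)

```text
time: 10.2
position: [0.4056, -0.2392, 0.1064]
tool_rot: [-2.212, -2.228, -0.004]
ft_force: [-6.0, 0.9, 5.8]
grip_width: 0.11
```

```bash
python3 - <<'E'
from h import *
st()
E
```

```text
t 10.2 p [ 0.4056 -0.2392  0.1064] q [ 0.061  0.042  0.429  2.048 -0.024  1.056  0.508] F [-6.05  0.86  5.8 ] w 9.5
[[-0.007  1.     0.   ]
 [ 1.     0.007  0.003]
 [ 0.003  0.    -1.   ]]
```

```bash
python3 - <<'E'
import numpy as np
th=np.arange(0,1.2,.045)
for a,b in zip(th[:-1],th[1:]): print(round(b,3),'y',round(.21*(np.cos(a)-np.cos(b)),4),'z',round(-.21*(np.sin(b)-np.sin(a)),4))
E
```

```text
0.045 y 0.0002 z -0.0094
0.09 y 0.0006 z -0.0094
0.135 y 0.0011 z -0.0094
0.18 y 0.0015 z -0.0093
0.225 y 0.0019 z -0.0093
0.27 y 0.0023 z -0.0092
0.315 y 0.0027 z -0.009
0.36 y 0.0031 z -0.0089
0.405 y 0.0035 z -0.0088
0.45 y 0.0039 z -0.0086
0.495 y 0.0043 z -0.0084
0.54 y 0.0047 z -0.0082
0.585 y 0.005 z -0.008
0.63 y 0.0054 z -0.0078
0.675 y 0.0057 z -0.0075
0.72 y 0.0061 z -0.0072
0.765 y 0.0064 z -0.007
0.81 y 0.0067 z -0.0067
0.855 y 0.007 z -0.0064
0.9 y 0.0073 z -0.006
0.945 y 0.0075 z -0.0057
0.99 y 0.0078 z -0.0054
1.035 y 0.008 z -0.005
1.08 y 0.0082 z -0.0046
1.125 y 0.0084 z -0.0043
1.17 y 0.0086 z -0.0039
```

Emit:
servo_tool(
  series=[
    {"travel":[0,-0.001,-0.002],"angular":[0,0,0]},
    {"travel":[0,0,-0.003],"angular":[0,0,0]},
    {"travel":[0,0,-0.003],"angular":[0,0,0]},
    {"travel":[0,0,0],"angular":[0,0,0]},
  ],
)

```text
time: 10.6
position: [0.4057, -0.2392, 0.1143]
tool_rot: [-2.213, -2.23, -0.006]
ft_force: [0.1, -1.6, -2.6]
grip_width: 0.107
```

Emit:
servo_tool(
  series=[
    {"travel":[0,0.0005,-0.0094],"angular":[0,0,0]},
    {"travel":[0,0.001,-0.0094],"angular":[0,0,0]},
    {"travel":[0,0.0015,-0.0093],"angular":[0,0,0]},
    {"travel":[0,0.002,-0.0093],"angular":[0,0,0]},
    {"travel":[0,0.0023,-0.0092],"angular":[0,0,0]},
  ],
)

```text
time: 11.1
position: [0.4124, -0.2393, 0.1616]
tool_rot: [-2.213, -2.229, -0.005]
ft_force: [-0.5, -1.9, -2.1]
grip_width: 0.108
```

```bash
cat >> h.py <<'E'
def hat():
    s=st();b=s['position']+np.array([0,0,.0066]);v=b-np.array([.6156,0,.113]);print('theta',np.arctan2(v[2],-v[0]),'r',np.hypot(v[0],v[2]))
E
python3 -c "
from h import *
hat()"
```

```text
t 11.1 p [ 0.4124 -0.2393  0.1616] q [ 0.052 -0.008  0.422  1.975  0.     1.175  0.481] F [-0.5  -1.88 -2.14] w 9.4
[[-0.007  1.     0.001]
 [ 1.     0.007  0.003]
 [ 0.003  0.001 -1.   ]]
theta 0.2650934595899402 r 0.21053569805243066
```

Clean: radius 0.2105 and forces of about 2 N. Continuing from θ≈0.265.

Emit:
servo_tool(
  series=[
    {"travel":[0,0.0027,-0.009],"angular":[0,0,0]},
    {"travel":[0,0.0031,-0.0089],"angular":[0,0,0]},
    {"travel":[0,0.0035,-0.0088],"angular":[0,0,0]},
    {"travel":[0,0.0039,-0.0086],"angular":[0,0,0]},
    {"travel":[0,0.0043,-0.0084],"angular":[0,0,0]},
  ],
)

```text
time: 11.6
position: [0.4286, -0.2395, 0.2049]
tool_rot: [-2.212, -2.226, -0.002]
ft_force: [-7.7, -2.3, 0.3]
grip_width: 0.111
```

Emit:
servo_tool(
  series=[
    {"travel":[0,0.0047,-0.0082],"angular":[0,0,0]},
    {"travel":[0,0.005,-0.008],"angular":[0,0,0]},
    {"travel":[0,0.0054,-0.0078],"angular":[0,0,0]},
    {"travel":[0,0.0057,-0.0075],"angular":[0,0,0]},
    {"travel":[0,0.0061,-0.0072],"angular":[0,0,0]},
  ],
)

```text
time: 12.1
position: [0.4541, -0.2399, 0.2445]
tool_rot: [-2.211, -2.224, 0.001]
ft_force: [-12.0, -2.3, 8.3]
grip_width: 0.11
```

```bash
python3 -c "
from h import *
hat()"
```

```text
t 12.1 p [ 0.4541 -0.2399  0.2445] q [ 0.033  0.02   0.41   1.778 -0.01   1.35   0.451] F [-11.96  -2.31   8.31] w 9.5
[[-0.006  1.    -0.004]
 [ 1.     0.006  0.003]
 [ 0.003 -0.004 -1.   ]]
theta 0.7074702296230753 r 0.21249489589678192
```

Emit:
servo_tool(
  series=[
    {"travel":[0,-0.002,-0.0018],"angular":[0,0,0]},
    {"travel":[0,0,0],"angular":[0,0,0]},
  ],
)

```text
time: 12.3
position: [0.4552, -0.2399, 0.246]
tool_rot: [2.213, 2.228, 0.005]
ft_force: [-3.4, -2.6, 1.1]
grip_width: 0.106
```

```bash
python3 -c "
from h import *
hat()
cv2.imwrite('pics/s8.png',cv2.resize(ctrl.get_image('scene')[60:280,100:400,::-1],None,fx=2.5,fy=2.5))"
```

```text
t 12.3 p [ 0.4552 -0.2399  0.246 ] q [ 0.033  0.016  0.409  1.78  -0.009  1.345  0.451] F [-3.42 -2.56  1.14] w 9.3
[[-0.007  1.     0.003]
 [ 1.     0.007  0.002]
 [ 0.002  0.003 -1.   ]]
theta 0.7163017078639312 r 0.21267974886822122
```

View pics/s8.png

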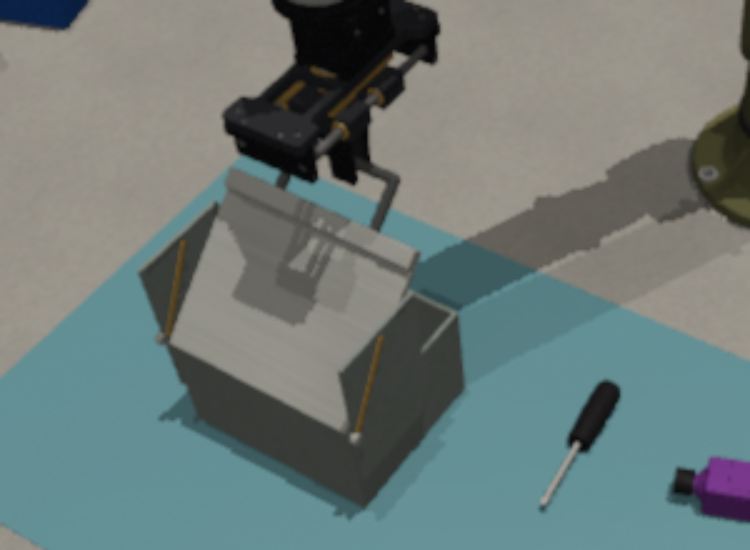

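```bash
sed -i 's/0,0,.0066/0,0,.0025/' h.py; python3 - <<'E'
import numpy as np
th=np.arange(.7,1.2,.04)
for a,b in zip(th[:-1],th[1:]): print(round(b,3),'y',round(.21*(np.cos(a)-np.cos(b)),4),'z',round(-.21*(np.sin(b)-np.sin(a)),4))
E
```

```text
0.74 y 0.0055 z -0.0063
0.78 y 0.0058 z -0.0061
0.82 y 0.006 z -0.0059
0.86 y 0.0063 z -0.0056
0.9 y 0.0065 z -0.0054
0.94 y 0.0067 z -0.0051
0.98 y 0.0069 z -0.0048
1.02 y 0.0071 z -0.0045
1.06 y 0.0072 z -0.0043
1.1 y 0.0074 z -0.004
1.14 y 0.0076 z -0.0037
1.18 y 0.0077 z -0.0034
```

Emit:
servo_tool(
  series=[
    {"travel":[0,0.005,-0.0068],"angular":[0,0,0]},
    {"travel":[0,0.0054,-0.0062],"angular":[0,0,0]},
    {"travel":[0,0.006,-0.006],"angular":[0,0,0]},
    {"travel":[0,0,0],"angular":[0,0,0]},
  ],
)

```text
time: 12.75
position: [0.4731, -0.24, 0.2653]
tool_rot: [2.211, 2.227, 0.006]
ft_force: [0.1, -6.3, -0.7]
grip_width: 0.108
```

```bash
python3 -c "
from h import *
hat()"
```

```text
t 12.75 p [ 0.4731 -0.24    0.2653] q [ 0.028  0.042  0.407  1.717 -0.019  1.382  0.446] F [ 0.11 -6.25 -0.74] w 9.4
[[-0.008  1.     0.005]
 [ 1.     0.008  0.   ]
 [ 0.     0.005 -1.   ]]
theta 0.8266706907638003 r 0.21041112226756845
```

Emit:
servo_tool(
  series=[
    {"travel":[-0.0005,0.0063,-0.0056],"angular":[0,0,0]},
    {"travel":[-0.0005,0.0065,-0.0054],"angular":[0,0,0]},
    {"travel":[-0.0005,0.0067,-0.0051],"angular":[0,0,0]},
    {"travel":[0,0,0],"angular":[0,0,0]},
  ],
)

```text
time: 13.15
position: [0.4924, -0.2403, 0.2815]
tool_rot: [2.211, 2.23, 0.007]
ft_force: [-1.8, -3.0, 2.3]
grip_width: 0.107
```

```bash
python3 -c "
from h import *
hat()"
```

```text
t 13.15 p [ 0.4924 -0.2403  0.2815] q [ 0.026  0.078  0.407  1.65  -0.035  1.417  0.446] F [-1.84 -3.    2.25] w 9.3
[[-0.008  1.     0.004]
 [ 1.     0.008  0.002]
 [ 0.002  0.004 -1.   ]]
theta 0.9464013328138503 r 0.21075016461444254
```

Emit:
servo_tool(
  series=[
    {"travel":[-0.0005,0.0066,-0.005],"angular":[0,0,0]},
    {"travel":[-0.0005,0.0069,-0.0047],"angular":[0,0,0]},
    {"travel":[0,0.0071,-0.0045],"angular":[0,0,0]},
    {"travel":[0,0.0073,-0.0042],"angular":[0,0,0]},
    {"travel":[0,0,0],"angular":[0,0,0]},
  ],
)

```text
time: 13.65
position: [0.5204, -0.2408, 0.2993]
tool_rot: [2.211, 2.23, 0.007]
ft_force: [-0.8, -1.1, 2.2]
grip_width: 0.106
```

```bash
python3 -c "
from h import *
hat()
cv2.imwrite('pics/s9.png',cv2.resize(ctrl.get_image('scene')[60:280,100:400,::-1],None,fx=2.5,fy=2.5))"
```

```text
t 13.65 p [ 0.5204 -0.2408  0.2993] q [ 0.025  0.132  0.406  1.561 -0.056  1.457  0.443] F [-0.8  -1.09  2.18] w 9.2
[[-0.009  1.     0.004]
 [ 1.     0.009  0.003]
 [ 0.003  0.004 -1.   ]]
theta 1.1037456202899034 r 0.2114060256609268
```

View pics/s9.png

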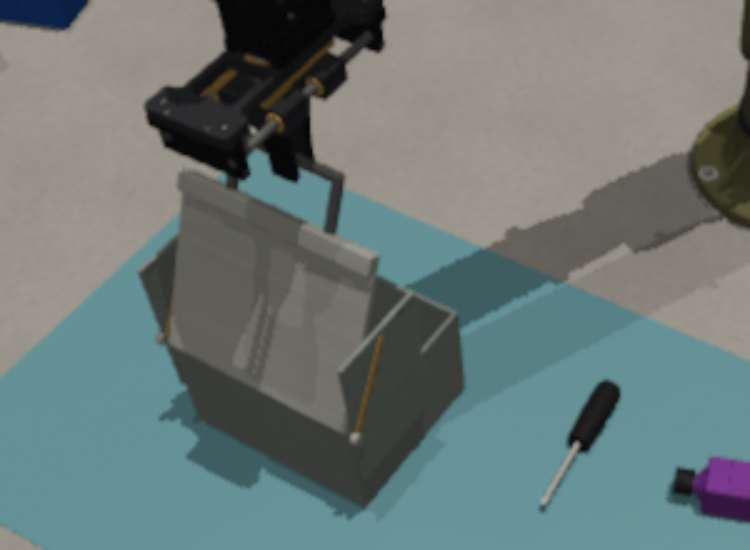

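```bash
python3 - <<'E'
from h import *
def ony(px,y):
    o,d=ray('scene',px);return o+d*(y-o[1])/d[1]
for c in [(340,178),(343,176)]:
    p=ony((100+c[0]/2.5-.3,60+c[1]/2.5-.3),-.192);v=p-[.6156,0,.113];print(p,np.arctan2(v[2],-v[0]),np.hypot(v[0],v[2]))
E
```

```text
[ 0.52086309 -0.192       0.29971006] 1.1012453088804277 0.20936983904870762
[ 0.51714563 -0.192       0.29886072] 1.0836554162462246 0.2103270519399763
```

The image independently gives θ≈1.09 (radius 0.210), which agrees with 1.10 from the pose, so the hatch is past balance. I'll lower it to about 0.89.

Emit:
servo_tool(
  series=[
    {"travel":[0,-0.0073,0.0042],"angular":[0,0,0]},
    {"travel":[0,-0.0072,0.0044],"angular":[0,0,0]},
    {"travel":[0,-0.007,0.0046],"angular":[0,0,0]},
    {"travel":[0,-0.0068,0.005],"angular":[0,0,0]},
    {"travel":[0,-0.0066,0.0052],"angular":[0,0,0]},
  ],
)

```text
time: 14.2
position: [0.4829, -0.2403, 0.2742]
tool_rot: [-2.211, -2.229, -0.007]
ft_force: [0.3, 3.6, 0.6]
grip_width: 0.11
```

Emit:
servo_tool(
  series=[
    {"travel":[0,0,0],"angular":[0,0,0]},
    {"travel":[0,0,0],"angular":[0,0,0]},
    {"travel":[0,0,0],"angular":[0,0,0]},
  ],
)

```text
time: 14.5
position: [0.4839, -0.2404, 0.2752]
tool_rot: [-2.211, -2.229, -0.007]
ft_force: [-0.9, 4.7, 1.4]
grip_width: 0.112
```

```bash
python3 -c "
from h import *
hat()
cv2.imwrite('pics/s10.png',cv2.resize(ctrl.get_image('scene')[60:280,100:400,::-1],None,fx=2.5,fy=2.5))
cv2.imwrite('pics/t10.png',ctrl.get_image('top')[:,:,::-1])"
```

```text
t 14.5 p [ 0.4839 -0.2404  0.2752] q [ 0.028  0.065  0.408  1.675 -0.031  1.407  0.449] F [-0.9   4.68  1.37] w 9.7
[[-0.008  1.     0.002]
 [ 1.     0.008  0.004]
 [ 0.004  0.002 -1.   ]]
theta 0.8963485604472182 r 0.2108202704700086
```

View pics/s10.png

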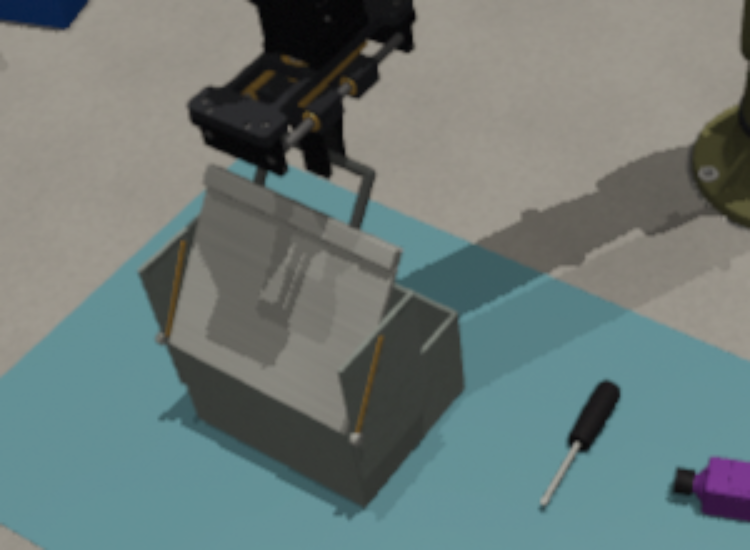

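View pics/t10.png

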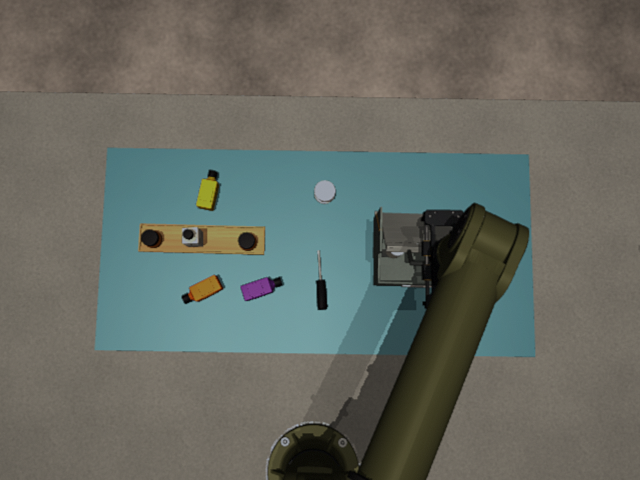

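```bash
python3 - <<'E'
from h import *
def ony(px,y):
    o,d=ray('scene',px);return o+d*(y-o[1])/d[1]
for c in [(371,175),(374,173)]:
    p=ony((100+c[0]/2.5-.3,60+c[1]/2.5-.3),-.192);v=p-[.6156,0,.113];print(np.arctan2(v[2],-v[0]),np.hypot(v[0],v[2]))
hat()
E
```

```text
0.8911323773410447 0.20825004532200092
0.8736081712486462 0.21003424200580975
t 14.6 p [ 0.4841 -0.2404  0.2752] q [ 0.028  0.065  0.408  1.675 -0.031  1.407  0.449] F [-1.16  5.55  0.49] w 9.3
[[-0.008  1.     0.002]
 [ 1.     0.008  0.004]
 [ 0.004  0.002 -1.   ]]
theta 0.8969636482889048 r 0.21079811578650462
```

Emit:
servo_tool(
  series=[
    {"travel":[0,0,0],"angular":[0,0,0]},
    {"travel":[0,0,0],"angular":[0,0,0]},
  ],
)

```text
time: 14.8
position: [0.4841, -0.2404, 0.2753]
tool_rot: [-2.211, -2.23, -0.006]
ft_force: [-1.5, 4.7, 1.6]
grip_width: 0.109
```

The hatch is at rest at about 0.89 and held. The bottle, jars, spool and screwdriver are where they should be, so I'm handing in.

```bash
python3 -c "
from bench import ctrl
print(ctrl.close_job())"
```

```text
the job is handed in; nothing more can be done
None
```

I stood the white bottle upright in the tray between the jars and let go of it. I then raised the hatch by its bar to about 1.10 rad, lowered it again, and handed in at 14.8 s while still gripping it at about 0.89 rad. No verdict was reported.

- **Bottle:** its cap and body centres both fall at about (0.560, 0.309), so it is upright. That is about 3 mm off the tray's centre line and 15 mm from its middle, within the limits. The cap's height from two views came out 8 mm low (0.096 against 0.104 m).
- **Hatch:** the arm pose gave 1.10 rad at the top and the camera 1.08–1.10. At the end the pose gave 0.90 and the camera 0.87–0.89. All the final readings lie between 0.79 and 0.99, and the arm was at rest.
- **Forces:** a mismatch of a few millimetres in my assumed arc briefly gave about 14 N on the tool while lifting, and I corrected it. About 5 N of sideways force on the bar remained at the end.
- **Other things:** the jars, spool and screwdriver look unmoved in the last top view. I judged that by eye and did not measure them again.

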